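# Shut the coffee-pod box

## Task

The coffee-pod box cannot be shut because one of the spice jars was put away in it by mistake. Take that jar out and stand it upright on the wooden board with the other two spice jars, then lower the box's lid gently until it is fully closed over the pods. Do not let the lid slam, leave the pods in their places and the other two jars standing on the board, and do not disturb the mug and the milk cup.

Things in the scene. Friction and masses are not known exactly. Their poses are not given: they have to be found in the camera images.
- pod_box: Wooden coffee-pod box, 134 (x) by 198 (y) mm, fixed; front (-x side) to the robot, lid hinged at the back (+x). Origin: on the worktop under its centre, z up. Rim 71 mm, inner floor 21 mm, partitions to 53 mm above the worktop. Six 60 mm compartments centred at x = -32 (front) and +32, y = -64, 0, 64 mm. A jar stands in one of the front ones and rises 55 mm over the rim; pods in the others
- lid (a joint): Angle of the box's lid: 0 closed flat on the rim, grows as it opens (1.57 upright, stop at 1.85). The stiff hinge holds the lid wherever it is left, so it must be taken down all the way. The lid is a wooden frame with a clear pane, 134 x 198 mm, 16 mm thick, 0.3 kg; closed, its underside lies on the rim and its top is 87 mm above the worktop
- lid_handle (a point): Middle of the round bar pull on the lid's front edge: bar 12 mm thick, 116 mm long, parallel to the hinge, on two brass posts 90 mm apart; its axis is 42 mm in front of the lid's edge and 180 mm from the hinge axis; moves with the lid (79 mm above the worktop when closed)
- lid_hinge (a point): Point on the hinge axis in the middle of the box's back edge, 71 mm above the worktop; does not move with the lid. Its y axis is the hinge axis; the lid opens by turning about +y
- spice_board: Wooden board, 170 (x) x 260 (y) mm, 21 mm thick, fixed flat on the worktop. Origin: on the worktop under its centre; z up. Behind and above it hangs a wall cabinet (fixed, over world y > 0.05; its door handle reaches forward to about x = 0.48, 0.43 m above the worktop and up): keep the wrist on the robot's side of it
- jar_brown: Glass spice jar with a dark screw cap, 41 mm across, 105 mm tall; cream label with a red band, ochre contents. One of three jars of one size; at the start one of them (not always the same) stands in the coffee-pod box and the other two on the wooden board. Origin: centre of its underside; z up its axis
- jar_black: Glass spice jar with a dark screw cap, 41 mm across, 105 mm tall; black label, pale contents. One of three jars of one size; at the start one of them (not always the same) stands in the coffee-pod box and the other two on the wooden board. Origin: centre of its underside; z up its axis
- jar_red: Glass spice jar with a dark screw cap, 41 mm across, 105 mm tall; red-brown label, brown contents. One of three jars of one size; at the start one of them (not always the same) stands in the coffee-pod box and the other two on the wooden board. Origin: centre of its underside; z up its axis
- pod_a: Coffee pod with a brown cup, 51 mm across its rim, 43 mm tall, standing in the box. Origin: centre of its underside
- pod_b: Coffee pod with a dark green cup, 51 mm across its rim, 43 mm tall, standing in the box. Origin: centre of its underside
- pod_c: Coffee pod with a dark red cup, 51 mm across its rim, 43 mm tall, standing in the box. Origin: centre of its underside
- pod_d: Coffee pod with a cream cup, 51 mm across its rim, 43 mm tall, standing in the box. Origin: centre of its underside
- pod_e: Coffee pod with a dark green cup, 51 mm across its rim, 43 mm tall, standing in the box. Origin: centre of its underside
- mug: White mug, 85 mm across and 91 mm tall, a bystander at the back of the worktop. Origin: on its underside
- milk_cup: Steel milk cup with a black handle, 82 mm across and 88 mm tall, a bystander at the back of the worktop. Origin: on its underside
Mind the look-alikes: they are no part of the job. What is shaped like the pod_c but blue or turquoise is not meant.

How it is judged (in metres and radians):
At the end, for the whole second after the job is handed in: The lid is fully closed (within 0.035 rad); all three spice jars stand upright (within 0.1 rad) and at rest on the wooden board, their centres over it; all five pods stand upright in the box within 20 mm of where they were (value of joint lid below 0.035 rad and x of jar_brown in the frame of spice_board between -0.08 and 0.08 m and y of jar_brown in the frame of spice_board between -0.125 and 0.125 m and z of jar_brown in the frame of spice_board between 0.016 and 0.026 m and angle between each of jar_brown, jar_black, jar_red's own z axis and vertical below 0.1 rad and linear speed of each of jar_brown, jar_black, jar_red below 0.02 m/s and x of jar_black in the frame of spice_board between -0.08 and 0.08 m and y of jar_black in the frame of spice_board between -0.125 and 0.125 m and z of jar_black in the frame of spice_board between 0.016 and 0.026 m and x of jar_red in the frame of spice_board between -0.08 and 0.08 m and y of jar_red in the frame of spice_board between -0.125 and 0.125 m and z of jar_red in the frame of spice_board between 0.016 and 0.026 m and z of pod_a in the frame of pod_box between 0.012 and 0.03 m and angle between each of pod_a, pod_b, pod_c, pod_d, pod_e's own z axis and vertical below 0.25 rad and distance of each of pod_a, pod_b, pod_c, pod_d, pod_e from where it was at the start of the episode below 0.02 m and z of pod_b in the frame of pod_box between 0.012 and 0.03 m and z of pod_c in the frame of pod_box between 0.012 and 0.03 m and z of pod_d in the frame of pod_box between 0.012 and 0.03 m and z of pod_e in the frame of pod_box between 0.012 and 0.03 m); the robot touches nothing.
It fails at once if the lid is slammed or flung (turns faster than 3 rad/s) (velocity of joint lid below -3 rad/s or velocity of joint lid above 3 rad/s).
It fails at once if the mug or the milk cup is disturbed (moved over 20 mm) (distance of any of mug, milk_cup from where it was at the start of the episode above 0.02 m).
It also fails if it takes over 61 s, if anything falls off the work surface, if the arm or the gripper's body presses on something with over 40 N, if the wrist force passes 120 N, or if a joint passes its speed limit or range.

## Robot

A 6-joint arm with a two-finger parallel gripper is mounted at the origin on a cart in front of the work surface, level with it; the furniture and walls round the work are solid. World frame = base frame: x ahead of the robot, y to its left, z up, the work surface at z = 0. Lengths are in mm, angles in rad, forces in N, time in s.
With the tool pointing down it reaches from about 300 to 775 mm from the base axis. Payload 14.6 kg.
Tool frame: the origin (TCP) lies midway between the tips of the shut fingers; the grasp point (between the pads) lies grasp_offset behind it (grasp_offset is the distance from the TCP to the grasp point, in mm); z points along the fingers, y is the line along which they close (so a half turn about z gives the same grasp; the last joint's range is limited). The gripper opens to 94 mm and grips with 3 to 60 N. Pads are 16 mm wide; open, the fingers measure 119 mm over their backs; the gripper's body (75 mm by 177 mm) begins 78 mm behind the grasp point.
Start: joints at [-1.231, 0.3, 1.521, -0, 1.321, -0.067], TCP at [217.612, -505.108, 205.446] pointing down, gripper open.
Joint ranges: [-3.03, 3.03], [-0.79, 2.21], [0.23, 2.52], [-1.04, 4.18], [0, 3.07], [-2.55, 2.55]. Speed limits (rad/s): [2.22, 2.22, 2.57, 3.14, 3.14, 3.14].

## Interface

Orientations are given as [roll, pitch, yaw] about the fixed x, y, z axes, in that order (R = Rz(yaw) Ry(pitch) Rx(roll)).
In Python, from cell import * gives the robot as it stands. The module is installed in compiled form; this text tells all that it offers.
- The arm moves only by the shell command python3 -m jog 'ROWS' [FORCE]. ROWS is JSON, a list of rows, each a list of 3 entries, a list of its own where there are three numbers: the finger opening in mm, from 0 to 94, then the shift along the tool's x, y, z in units of 50 mm (1.0 is 50 mm), then the turn about the tool's z in units of 180 degrees (1.0 is 180 degrees). In form: [[fingers, [dx, dy, dz], twist], ...]. A call has 1 to 20 rows; each row shifts and turns the commanded pose from where the row before left it, along the tool's axes as they then stand; what a row does not reach is not made up. A row lasts 1/10 s, in which the tool goes at most 50 mm and 8.59 degrees, less where a joint would pass 70% of its speed; a pose out of reach is approached as far as the arm can. A call with a number of a shift or a turn outside -1 to 1 is refused whole. A call with a gripper value outside its range is refused whole. The fingers move at their own pace and stop on an object; FORCE is the grip in N (left out, the last holds). Time passes only in rows, so rows that do not move let the fingers close. It gives the time, the measured TCP pose, the force, the opening and the grip force at its end, in the units of the state.
- read_state(): the state, without advancing time (a new reading comes with each control period).
- camera(name): name is "scene" or "top" or "wrist"; returns the picture (420x560x3 uint8, red, green, blue); there is no depth.
- calibration(name): a dict with "mtx" (3x3 intrinsics, pixels), "distortion" ([k1, k2, p1, p2, k3] as OpenCV has them; the pictures are not rectified), "cam_to_world" (4x4, takes a point from camera to world coordinates); the wrist camera has in their place "hand_eye" (4x4, takes a point from camera to tool coordinates, whose origin is the TCP and whose axes are the flange's). Camera axes: x right, y down, z forward; pixel columns grow to the right and rows downward; lengths in mm; the calibration is good to about 2 mm. A picture is of the moment at which its call begins: read the wrist's pose just before it. calibration takes no time and is no camera call.
- sign_off(): hands the job in; it is judged then, once.
Trained networks look in the newest picture that a camera, given by its name, has taken for a name from the list of things; names that differ only in an ending like _2 or _b are one class to them, and where a whole thing is asked for, a point or a joint stands for the part that bears it (a point fixed in the world has none). Each returns a list of dicts, best first, with "conf" (0 to 1); they miss things now and then, are a little off and sometimes report something else, mostly with a low value. They report only what shows in the picture. A call takes as long as a camera call. They do not tell look-alikes from the thing itself.
- regions_of(camera, query): "pixels" (420x560 bool, what is visible of it) and "rect" ([centre column, centre row, width, height] in pixels, round what is visible of it).
The state is a dict: "clock": time; "joints": joint angles; "qd": joint speeds; "effort": joint torques, N m; "eef_pos": TCP position; "eef_rot": TCP orientation; "wrist_force": force on the tool from outside, world axes, zero at the start; "moment": the same for the moment, N m; "finger_gap": finger opening in mm; "finger_force": force on a finger pad.
Only numpy, scipy, OpenCV 4.12 (cv2) and the standard library are available. Lean on these libraries where they do the work, as an engineer would, in place of code of your own. Each camera call takes 0.05 s, during which the arm holds its last target. There are 200 camera calls.

## Working session

There is one attempt and no reset: what is moved stays moved. The work goes in short steps, Python scripts to look and compute and a shell command to move; the robot and the scene stay as the last step left them, time stands still between calls to the robot, and variables do not carry over. Pictures are saved under pics/ and viewed, at most 10 in all, crops included, and the job is handed in when it is done.

```bash
mkdir -p pics
python3 - <<'E'
from cell import *
import cv2,numpy as np
s=read_state();print(s)
ims=[]
for n in ["scene","top"]:
    im=camera(n);cv2.imwrite(f"pics/{n}0.png",im[:,:,::-1]);c=calibration(n);print(n,np.round(c["mtx"],1).tolist(),c["distortion"],np.round(c["cam_to_world"],3).tolist())
    for q in ["pod_box","lid_handle","spice_board","jar_brown","jar_black","jar_red"]:
        print(n,q,[(round(r["conf"],2),np.round(r["rect"]).tolist()) for r in regions_of(n,q)][:3])
print(calibration("wrist"))
print(read_state()["clock"])
E
```

```text
{'clock': 0.0, 'joints': array([-1.23060290e+00,  3.00506522e-01,  1.52157771e+00, -8.84891219e-06,
        1.32068526e+00, -6.66161373e-02]), 'qd': array([ 0.00069843, -0.00047386, -0.00113368, -0.00055023,  0.00056406,
       -0.00209215]), 'effort': array([-3.93459632e-04, -5.31806946e+01, -3.52746499e+01,  7.08376430e-02,
        2.43258476e-02, -9.62651211e-05]), 'eef_pos': array([ 217.52528098, -504.87469997,  204.86832426]), 'eef_rot': array([-3.14041785e+00, -6.97865613e-05,  4.06811719e-01]), 'wrist_force': array([-0.29132363, -0.4598418 ,  0.35816074]), 'moment': array([0.00013221, 0.00022232, 0.03503378]), 'finger_force': 0.0, 'finger_gap': 93.74220842271392}
scene [[480.7, 0.0, 278.4], [0.0, 480.7, 211.8], [0.0, 0.0, 1.0]] [-0.11790492  0.          0.          0.          0.        ] [[0.624, -0.571, 0.534, -137.89], [-0.782, -0.443, 0.439, -693.875], [-0.014, -0.691, -0.722, 1098.8], [0.0, 0.0, 0.0, 1.0]]
scene pod_box [(0.77, [321.0, 238.0, 94.0, 122.0])]
scene lid_handle [(0.9, [335.0, 219.0, 56.0, 83.0])]
scene spice_board []
scene jar_brown []
scene jar_black [(0.45,
[... 682 characters left out ...]
8.0]), (0.41, [322.0, 221.0, 18.0, 22.0])]
top jar_red [(0.71, [316.0, 246.0, 23.0, 18.0])]
{'mtx': array([[305.38617129,   0.        , 278.22294156],
       [  0.        , 305.38617129, 217.77062269],
       [  0.        ,   0.        ,   1.        ]]), 'distortion': array([-0.06231624,  0.        ,  0.        ,  0.        ,  0.        ]), 'hand_eye': array([[-8.50237002e-04, -9.72738733e-01, -2.31902210e-01,
         6.62528642e+01],
       [ 9.99999539e-01, -7.23741834e-04, -6.30545503e-04,
         2.35353599e-01],
       [ 4.45518703e-04, -2.31902639e-01,  9.72738900e-01,
        -1.78565157e+02],
       [ 0.00000000e+00,  0.00000000e+00,  0.00000000e+00,
         1.00000000e+00]])}
0.7
```

View both.

View pics/top0.png

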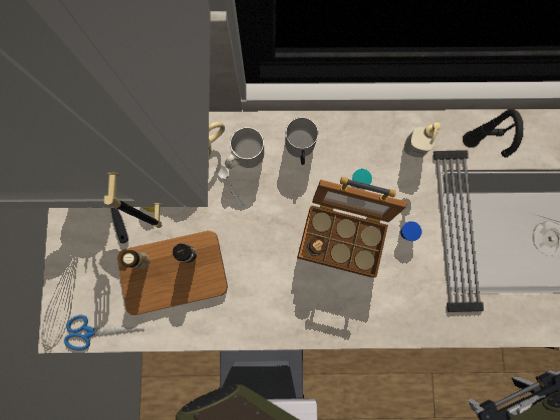

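View pics/scene0.png

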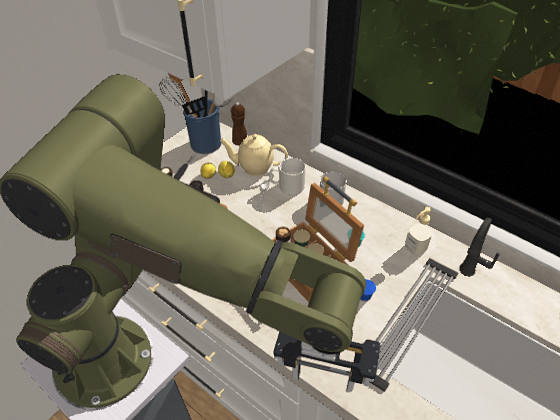

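```bash
python3 -c "
import cell;print([x for x in dir(cell) if x[0]!='_']);print(getattr(cell,'grasp_offset',None))"
```

```text
['Unreachable', 'calibration', 'camera', 'grasp_offset', 'read_state', 'regions_of', 'sign_off']
18.8
```

The top view shows the open box with front rim corners at about (299,257) and (379,276). The jar to move has its cap at (316,245) in the front-left compartment. The board is centred near (172,272), with jars at (133,259) and (184,253). The lid handle is at about (368,187). In the scene view the lid stands nearly upright, and the arm hides the board.

```bash
cat > h.py <<'E'
from cell import *
import numpy as np, cv2
from scipy.spatial.transform import Rotation as R
def T_tool(s):
    T=np.eye(4);T[:3,:3]=R.from_euler('xyz',s["eef_rot"]).as_matrix();T[:3,3]=s["eef_pos"];return T
def cam(n,s=None):
    c=calibration(n);return c,(c["cam_to_world"] if n!="wrist" else T_tool(s)@c["hand_eye"])
def pix2w(n,uv,z,s=None):
    c,T=cam(n,s);p=cv2.undistortPoints(np.array([[uv]],float),c["mtx"],c["distortion"])[0,0]
    d=T[:3,:3]@[p[0],p[1],1];o=T[:3,3];return o+d*(z-o[2])/d[2]
def w2pix(n,P,s=None):
    c,T=cam(n,s);Ti=np.linalg.inv(T);q=(Ti[:3,:3]@np.atleast_2d(P).T).T+Ti[:3,3]
    return cv2.projectPoints(q,np.zeros(3),np.zeros(3),c["mtx"],c["distortion"])[0][:,0]
E
python3 - <<'E'
from h import *
for k,uv,z in [("boxFL",(299,257),71),("boxFR",(379,276),71),("jarcap",(316,245),126),("boardc",(172.5,272),21)]+[("bc",u,21) for u in [(119,249),(215,232),(227,292),(132,314)]]+[("j1",(132,259),126),("j2",(183,253),126)]: print(k,pix2w("top",uv,z).round())
m=regions_of  # handle ends from picture: (345,182),(393,193)
# box fit
a,b=pix2w("top",(299,257),71)[:2],pix2w("top",(379,276),71)[:2]
v=a-b;yaw=np.arctan2(-v[0],v[1]);print(np.linalg.norm(v),yaw)
ex=np.array([np.cos(yaw),np.sin(yaw)]);c=(a+b)/2+67*ex;print("centre",c)
ey=np.array([-ex[1],ex[0]])
H=np.r_[c+67*ex,71]
print("cell",c-32*ex+64*ey)
for th in np.arange(1.2,1.9,.1):
    r,off=180,0
    # bar axis: 180 from hinge, 8mm above at closed
    x=-(np.sqrt(180**2-64)*np.cos(th))+8*np.sin(th); z=np.sqrt(180**2-64)*np.sin(th)+8*np.cos(th)
    P=np.array([np.r_[H[:2]+x*ex+k*ey,H[2]+z] for k in(-58,58)])
    print(round(th,1),P.mean(0).round(),w2pix("top",P).round().tolist(),w2pix("scene",P).round().tolist())
E
```

```text
boxFL [ 504. -119.   71.]
boxFR [ 456. -315.   71.]
jarcap [ 529. -156.  126.]
boardc [471. 201.  21.]
bc [531. 340.  21.]
bc [573.  95.  21.]
bc [419.  62.  21.]
bc [368. 300.  21.]
j1 [500. 273. 126.]
j2 [513. 155. 126.]
201.25284176578305 -0.24120520279357938
centre [ 544.73937113 -233.07681145]
cell [ 528.95362508 -163.2856213 ]
1.2 [ 554. -235.  242.] [[386.0, 235.0], [332.0, 222.0]] [[328.0, 223.0], [298.0, 197.0]]
1.3 [ 571. -239.  246.] [[388.0, 226.0], [334.0, 214.0]] [[334.0, 219.0], [303.0, 193.0]]
1.4 [ 588. -244.  250.] [[390.0, 218.0], [336.0, 205.0]] [[339.0, 214.0], [309.0, 189.0]]
1.5 [ 605. -248.  251.] [[392.0, 210.0], [338.0, 197.0]] [[345.0, 211.0], [314.0, 185.0]]
1.6 [ 623. -252.  251.] [[393.0, 202.0], [339.0, 189.0]] [[350.0, 208.0], [319.0, 183.0]]
1.7 [ 640. -257.  248.] [[395.0, 194.0], [341.0, 181.0]] [[355.0, 205.0], [324.0, 180.0]]
1.8 [ 657. -261.  244.] [[396.0, 186.0], [342.0, 174.0]] [[360.0, 203.0], [329.0, 179.0]]
```

```bash
python3 -m jog '[[94,[0.42,-0.195,0],0],[94,[0.42,-0.195,0],0],[94,[0.42,-0.195,0],0],[94,[0.42,-0.195,0],0],[94,[0.42,-0.195,0],0],[94,[0.42,-0.195,0],0],[94,[0.42,-0.195,0],0],[94,[0.42,-0.195,0],0],[94,[0.42,-0.195,0],0],[94,[0.42,-0.195,0],0],[94,[0.42,-0.195,0],0],[94,[0.42,-0.195,0],0],[94,[0.42,-0.195,0],0],[94,[0.42,-0.195,0],0],[94,[0.42,-0.195,0],0],[94,[0.42,-0.195,0],0],[94,[0.42,-0.195,0],0],[94,[0.42,-0.195,0],0],[94,[0.42,-0.195,0],0],[94,[0.42,-0.195,0],0]]' 20
python3 -m jog '[[94,[0,0,0],-0.0467],[94,[0,0,0],-0.0467],[94,[0,0,0],-0.0467],[94,[0,0,0],-0.0467],[94,[0,0,0],-0.0467],[94,[0,0,0],-0.0467],[94,[0,0,0],-0.0467],[94,[0,0,0],-0.0467],[94,[0,0,0],-0.0467],[94,[0,0,0],-0.0467],[94,[0,0,0],-0.0467],[94,[0,0,0],-0.0467],[94,[0,0,0],-0.0467],[94,[0,0,0],-0.0467],[94,[0,0,0],-0.0467],[94,[0,0,0],-0.0467],[94,[0,0,0],-0.0467],[94,[0,0,0],0]]'
python3 - <<'E'
from h import *
s=read_state();im=camera("wrist");cv2.imwrite("pics/w1.png",im[:,:,::-1])
print(s["eef_pos"],s["eef_rot"],s["joints"])
for q in ["jar_brown","jar_black","jar_red"]:
    for r in regions_of("wrist",q)[:3]: print(q,round(r["conf"],2),np.round(r["rect"]).tolist())
im=camera("top");cv2.imwrite("pics/top1.png",im[:,:,::-1])
np.save("s1.npy",np.r_[s["eef_pos"],s["eef_rot"]])
E
```

```text
clock: 2.7
eef_pos: [526.8, -159.0, 205.5]
eef_rot: [3.142, -0.0, 0.407]
wrist_force: [-0.2, -1.5, -1.0]
finger_gap: 94.0
finger_force: 0.0
clock: 4.5
eef_pos: [526.2, -159.8, 205.5]
eef_rot: [3.142, 0.0, 2.903]
wrist_force: [-0.2, 0.5, -0.6]
finger_gap: 93.8
finger_force: 0.0
[ 526.19765147 -159.84535682  205.46425326] [3.14157229e+00 4.69957390e-05 2.90336097e+00] [-3.61530613e-01  2.99742372e-01  1.52116017e+00  2.68262248e-05
  1.32064598e+00 -1.69410190e+00]
jar_brown 0.71 [500.0, 104.0, 121.0, 180.0]
jar_black 0.59 [538.0, 134.0, 42.0, 42.0]
jar_red 0.57 [280.0, 219.0, 43.0, 59.0]
```

View pics/w1.png

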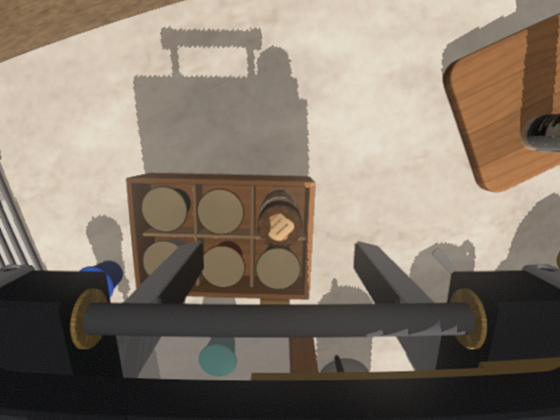

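The wrist view shows the jar's cap (with a small emblem) at about (281,227) in the front-left compartment. The finger tips straddle it at columns 190 and 365, and the front rim corners are at (128,178) and (315,180).

Run:
```python
from h import *
a=np.load("s1.npy");s=dict(eef_pos=a[:3],eef_rot=a[3:])
for k,uv,z in [("cap",(281,227),126),("FR",(128,178),71),("FL",(315,180),71),("boardcorner",(488,190),21)]: print(k,pix2w("wrist",uv,z,s).round(1))
a,b=pix2w("wrist",(315,180),71,s)[:2],pix2w("wrist",(128,178),71,s)[:2];v=a-b;yaw=np.arctan2(-v[0],v[1]);ex=np.array([np.cos(yaw),np.sin(yaw)]);ey=np.array([-ex[1],ex[0]])
c=(a+b)/2+67*ex;print(np.linalg.norm(v),yaw,c,"cell",c-32*ex+64*ey,"hinge",c+67*ex)
```

```text
cap [ 529.1 -158.6  126. ]
FR [ 455.  -303.6   71. ]
FL [ 503.5 -116.    71. ]
boardcorner [571.9  95.2  21. ]
193.75372960203998 -0.2528339987217528 [ 544.11116608 -226.55660738] cell [ 529.13805658 -156.586571  ] hinge [ 608.98106116 -243.31658091]
```

```bash
python3 -m jog '[[94,[-0.05,0,0.3],0],[94,[0,0,0.4],0],[94,[0,0,0.4],0],[94,[0,0,0.4],0],[94,[0,0,0.4],0],[94,[0,0,0.3],0],[94,[0,0,0.2],0],[94,[0,0,0],0],[20,[0,0,0],0],[20,[0,0,0],0],[20,[0,0,0],0],[20,[0,0,0],0],[20,[0,0,0],0],[20,[0,0,0],0],[20,[0,0,0],0],[20,[0,0,0],0]]' 25
```

```text
clock: 6.35
eef_pos: [528.6, -160.4, 85.4]
eef_rot: [3.142, -0.0, 2.901]
wrist_force: [-0.3, 0.3, 0.6]
finger_gap: 40.4
finger_force: 24.9
```

```bash
python3 -m jog '[[20,[0,0,-0.1],0],[20,[0,0,-0.3],0],[20,[0,0,-0.4],0],[20,[0,0,-0.4],0],[20,[0,0,-0.3],0],[20,[0,0,-0.2],0],[20,[0,0,0],0]]' 
python3 -m jog '[[20,[0.1,0.2,0],0],[20,[0.25,0.4,0],0],[20,[0.25,0.4,0],0],[20,[0.25,0.4,0],0],[20,[0.25,0.4,0],0],[20,[0.25,0.4,0],0],[20,[0.25,0.4,0],0],[20,[0.25,0.4,0],0],[20,[0.25,0.4,0],0],[20,[0.25,0.4,0],0],[20,[0.25,0.4,0],0],[20,[0.25,0.4,0],0],[20,[0.25,0.4,0],0],[20,[0.25,0.4,0],0],[20,[0.25,0.5,0],0],[20,[0.2,0.3,0],0],[20,[0.1,0.2,0],0],[20,[0,0,0],0]]'
python3 - <<'E'
from h import *
s=read_state();im=camera("wrist");cv2.imwrite("pics/w2.png",im[:,:,::-1]);print(s["eef_pos"],s["finger_gap"])
E
```

```text
clock: 7.05
eef_pos: [529.0, -160.6, 171.7]
eef_rot: [-3.141, 0.002, 2.901]
wrist_force: [0.6, -0.1, -1.7]
finger_gap: 40.5
finger_force: 24.9
clock: 8.85
eef_pos: [414.8, 197.7, 169.9]
eef_rot: [-3.141, -0.001, 2.903]
wrist_force: [0.8, -0.8, -1.1]
finger_gap: 40.3
finger_force: 24.9
[414.796914   197.69248541 169.88129301] 40.2575394310523
```

View pics/w2.png

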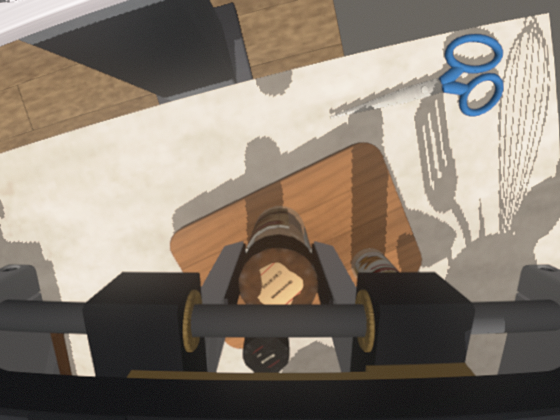

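The jar is held upright over the front part of the board. The other two jars are behind it, at (266,350) and (372,262), and clear of the fingers.

```bash
python3 -m jog '[[20,[-0.1,0,0.3],0],[20,[0,0,0.4],0],[20,[0,0,0.4],0],[20,[0,0,0.3],0],[20,[0,0,0.1],0],[20,[0,0,0.1],0],[20,[0,0,0.06],0],[20,[0,0,0],0],[20,[0,0,0],0]]'
```

```text
clock: 9.8
eef_pos: [420.6, 195.7, 87.9]
eef_rot: [3.141, 0.001, 2.901]
wrist_force: [0.1, -0.5, -1.4]
finger_gap: 40.3
finger_force: 24.9
```

```bash
python3 -m jog '[[20,[0,0,0.02],0],[20,[0,0,0.02],0],[20,[0,0,0.01],0],[20,[0,0,0],0],[20,[0,0,0],0]]'
```

```text
clock: 10.3
eef_pos: [420.6, 195.7, 85.3]
eef_rot: [3.141, 0.001, 2.901]
wrist_force: [-0.6, 0.1, 5.6]
finger_gap: 40.6
finger_force: 25.0
```

```bash
python3 -m jog '[[62,[0,0,0],0],[62,[0,0,0],0],[62,[0,0,0],0],[62,[0,0,0],0],[62,[0,0,-0.2],0],[62,[0,0,-0.4],0],[62,[0,0,-0.5],0],[62,[0,0,-0.5],0],[62,[0,0,-0.5],0],[62,[0,0,-0.3],0],[62,[0,0,0],0]]'
python3 - <<'E'
from h import *
s=read_state();im=camera("wrist");cv2.imwrite("pics/w3.png",im[:,:,::-1]);print(s["eef_pos"],s["finger_gap"])
E
```

```text
clock: 11.4
eef_pos: [421.1, 195.9, 207.4]
eef_rot: [3.139, 0.003, 2.901]
wrist_force: [0.9, -0.9, -0.4]
finger_gap: 62.0
finger_force: 0.0
[421.05883227 195.89300202 207.36578171] 62.01376990648777
```

View pics/w3.png

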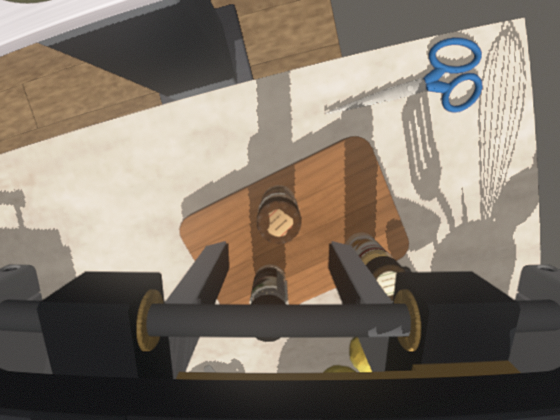

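The jar stands upright on the board at about (280,215), with the other two jars standing behind it. Next is the lid handle.

```bash
python3 -m jog '[[62,[-0.1,-0.42,0],0],[62,[-0.1,-0.42,0],0],[62,[-0.1,-0.42,0],0],[62,[-0.1,-0.42,0],0],[62,[-0.1,-0.42,0],0],[62,[-0.1,-0.42,0],0],[62,[-0.1,-0.42,0],0],[62,[-0.4,-0.4,-0.22],0],[62,[-0.4,-0.4,-0.22],0],[62,[-0.4,-0.4,-0.22],0],[62,[-0.4,-0.4,-0.22],0],[62,[-0.4,-0.4,-0.22],0],[62,[-0.4,-0.4,-0.22],0],[62,[-0.4,-0.4,-0.22],0],[62,[-0.4,-0.4,-0.22],0],[62,[-0.4,-0.4,-0.22],0],[62,[-0.4,-0.4,-0.22],0],[62,[-0.4,-0.4,0],0],[62,[-0.4,-0.4,0],0],[62,[0,0,0],0]]'
python3 -m jog '[[40,[0,0,0],0.0456],[40,[0,0,0],0.0456],[40,[0,0,0],0.0456],[40,[0,0,0],0.0456],[40,[0,0,0],0.0456],[40,[0,0,0],0.0456],[40,[0,0,0],0.0456],[40,[0,0,0],0.0456],[40,[0,0,0],0.0456],[40,[0,0,0],0.0456],[40,[0,0,0],0.0456],[40,[0,0,0],0]]'
python3 - <<'E'
from h import *
s=read_state();im=camera("wrist");cv2.imwrite("pics/w4.png",im[:,:,::-1]);print(s["eef_pos"],s["eef_rot"],s["joints"])
np.save("s4.npy",np.r_[s["eef_pos"],s["eef_rot"]])
for r in regions_of("wrist","lid_handle")[:2]: print(r["conf"],r["rect"])
# predicted bar ends
c=np.array([544.4,-230]);yaw=-.247;ex=np.array([np.cos(yaw),np.sin(yaw)]);ey=np.array([-ex[1],ex[0]]);H=c+67*ex
for th in (1.5,1.6,1.7,1.8,1.85):
    x=-179.8*np.cos(th)+8*np.sin(th);z=71+179.8*np.sin(th)+8*np.cos(th)
    P=np.array([np.r_[H+x*ex+k*ey,z] for k in (-58,0,58)]);print(th,P[1].round(),w2pix("wrist",P,s).round().tolist())
E
```

```text
clock: 13.45
eef_pos: [595.6, -248.1, 312.0]
eef_rot: [3.141, -0.004, 2.899]
wrist_force: [0.1, 1.0, -0.4]
finger_gap: 61.8
finger_force: 0.0
clock: 14.65
eef_pos: [595.0, -245.2, 314.1]
eef_rot: [-3.14, -0.0, 1.323]
wrist_force: [-1.7, 0.6, -0.4]
finger_gap: 40.3
finger_force: 0.0
[ 594.98394449 -245.2406263   314.08328137] [-3.14033460e+00 -3.52846341e-04  1.32301664e+00] [-4.47905876e-01  4.74203983e-01  1.03632901e+00  9.58927906e-05
  1.63236275e+00 -2.00120575e-01]
0.61 [320.1, 204.4, 59.1, 199.6]
1.5 [ 605. -245.  251.] [[290.0, 290.0], [290.0, 225.0], [291.0, 153.0]]
1.6 [ 622. -250.  250.] [[311.0, 290.0], [312.0, 225.0], [314.0, 153.0]]
1.7 [ 640. -254.  248.] [[331.0, 289.0], [334.0, 224.0], [336.0, 153.0]]
1.8 [ 657. -258.  244.] [[350.0, 286.0], [353.0, 223.0], [357.0, 153.0]]
1.85 [ 665. -260.  242.] [[359.0, 285.0], [363.0, 222.0], [367.0, 153.0]]
```

View pics/w4.png

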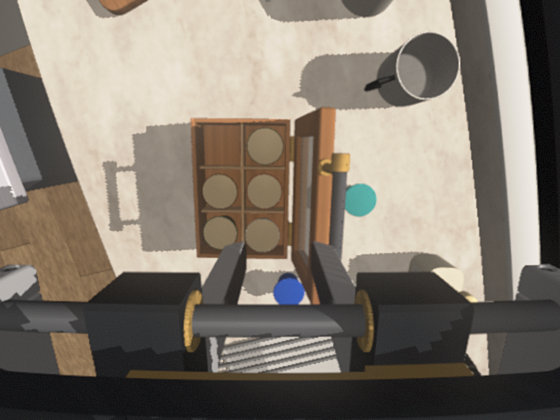

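The handle bar runs down column 338 from its end post at (340,160), so the lid is at about 1.71 rad. That puts the bar's middle near (642,-255,248), and the five pods look in place. I'll grip the bar now.

```bash
python3 -m jog '[[50,[0,0.3,0],0],[50,[0,0.4,0],0],[50,[0,0.26,0],0],[50,[0,0,0.3],0],[50,[0,0,0.4],0],[50,[0,0,0.4],0],[50,[0,0,0.3],0],[50,[0,0,0.2],0],[50,[0,0,0.1],0],[50,[0,0,0],0]]' 10
python3 -m jog '[[0,[0,0,0],0],[0,[0,0,0],0],[0,[0,0,0],0],[0,[0,0,0],0],[0,[0,0,0],0],[0,[0,0,0],0],[0,[0,0,0],0],[0,[0,0,0],0]]' 10
python3 -c "
from h import *
s=read_state();print(s['eef_pos'],s['wrist_force'])"
```

```text
clock: 15.75
eef_pos: [641.7, -257.3, 229.6]
eef_rot: [-3.141, -0.0, 1.326]
wrist_force: [-0.2, 0.1, 1.1]
finger_gap: 50.1
finger_force: 0.0
clock: 16.55
eef_pos: [641.7, -257.5, 230.0]
eef_rot: [3.142, 0.0, 1.325]
wrist_force: [-0.3, -0.2, 1.4]
finger_gap: 11.3
finger_force: 10.0
[ 641.74024388 -257.47006894  230.04046341] [-0.3470358  -0.24238252  1.38501143]
```

```bash
cat > arc.py <<'E'
from h import *
import sys
s=read_state();yaw=-.247;ex=np.array([np.cos(yaw),np.sin(yaw)]);H=np.array([544.4,-230])+67*ex
d=(s["eef_pos"][:2]-H)@ex; z=s["eef_pos"][2]+18.8-71
th=np.arctan2(z,-d)-np.arctan2(8,179.8);lat=(s["eef_pos"][:2]-H)@[-ex[1],ex[0]]
print("theta",th,"r",np.hypot(d,z),"lat",lat,"F",s["wrist_force"].round(1),"t",s["clock"])
n,step=int(sys.argv[1]),float(sys.argv[2]);p=np.array([d,z])
for i in range(1,n+1):
    a=max(th-step*i,0);q=np.array([-179.8*np.cos(a)+8*np.sin(a),179.8*np.sin(a)+8*np.cos(a)])
    e=(q-p)/50;e[1]*=-1;e=e.round(2);p+=e*[50,-50];print(f"[0,[0,{e[0]},{e[1]}],0]",end=",")
E
python3 arc.py 15 0.045
```

```text
theta 1.7157898491128258 r 181.08064112716613 lat -2.837048560202502 F [-0.3 -0.2  1.4] t 16.55
[0,[0,-0.16,-0.01],0],[0,[0,-0.16,-0.01],0],[0,[0,-0.17,-0.02],0],[0,[0,-0.16,-0.0],0],[0,[0,-0.16,-0.0],0],[0,[0,-0.16,0.01],0],[0,[0,-0.16,0.02],0],[0,[0,-0.16,0.02],0],[0,[0,-0.16,0.03],0],[0,[0,-0.16,0.04],0],[0,[0,-0.15,0.04],0],[0,[0,-0.16,0.06],0],[0,[0,-0.15,0.06],0],[0,[0,-0.15,0.06],0],[0,[0,-0.14,0.07],0],
```

```bash
python3 -m jog '[[0,[0,-0.08,0],0],[0,[0,-0.16,-0.01],0],[0,[0,-0.16,-0.02],0],[0,[0,-0.16,0],0],[0,[0,-0.16,0],0],[0,[0,-0.16,0.01],0],[0,[0,-0.16,0.02],0],[0,[0,-0.16,0.02],0],[0,[0,-0.16,0.03],0],[0,[0,-0.16,0.04],0]]'
python3 arc.py 18 0.045
```

```text
clock: 17.55
eef_pos: [567.3, -238.6, 225.2]
eef_rot: [-3.141, -0.0, 1.325]
wrist_force: [3.6, 2.3, 2.2]
finger_gap: 11.7
finger_force: 10.0
theta 1.2845529925432515 r 178.15015916497538 lat -2.7621533670310616 F [3.6 2.3 2.2] t 17.55
[0,[0,-0.17,0.01],0],[0,[0,-0.15,0.05],0],[0,[0,-0.15,0.05],0],[0,[0,-0.15,0.07],0],[0,[0,-0.15,0.06],0],[0,[0,-0.14,0.08],0],[0,[0,-0.14,0.08],0],[0,[0,-0.13,0.09],0],[0,[0,-0.14,0.1],0],[0,[0,-0.12,0.1],0],[0,[0,-0.13,0.1],0],[0,[0,-0.11,0.11],0],[0,[0,-0.12,0.12],0],[0,[0,-0.1,0.12],0],[0,[0,-0.1,0.13],0],[0,[0,-0.1,0.13],0],[0,[0,-0.09,0.14],0],[0,[0,-0.08,0.13],0],
```

```bash
python3 -m jog '[[0,[0,-0.15,0.03],0],[0,[0,-0.15,0.05],0],[0,[0,-0.15,0.05],0],[0,[0,-0.15,0.07],0],[0,[0,-0.15,0.06],0],[0,[0,-0.14,0.08],0],[0,[0,-0.14,0.08],0],[0,[0,-0.13,0.09],0],[0,[0,-0.14,0.1],0],[0,[0,-0.12,0.1],0],[0,[0,-0.13,0.1],0],[0,[0,-0.11,0.11],0]]'
python3 arc.py 20 0.045
```

```text
clock: 18.75
eef_pos: [487.0, -218.6, 178.9]
eef_rot: [-3.142, -0.0, 1.325]
wrist_force: [3.5, 3.4, -0.8]
finger_gap: 11.7
finger_force: 10.0
theta 0.7457985348299351 r 178.27963323733215 lat -2.9750579056078643 F [ 3.5  3.4 -0.8] t 18.75
[0,[0,-0.14,0.09],0],[0,[0,-0.1,0.12],0],[0,[0,-0.11,0.13],0],[0,[0,-0.09,0.13],0],[0,[0,-0.09,0.14],0],[0,[0,-0.08,0.13],0],[0,[0,-0.08,0.15],0],[0,[0,-0.07,0.14],0],[0,[0,-0.07,0.15],0],[0,[0,-0.05,0.15],0],[0,[0,-0.05,0.16],0],[0,[0,-0.05,0.15],0],[0,[0,-0.04,0.16],0],[0,[0,-0.02,0.16],0],[0,[0,-0.03,0.16],0],[0,[0,-0.01,0.16],0],[0,[0,-0.01,0.09],0],[0,[0,0.0,0.0],0],[0,[0,0.0,0.0],0],[0,[0,0.0,0.0],0],
```

```bash
python3 -m jog '[[0,[0,-0.11,0.11],0],[0,[0,-0.1,0.12],0],[0,[0,-0.11,0.13],0],[0,[0,-0.09,0.13],0],[0,[0,-0.09,0.14],0],[0,[0,-0.08,0.13],0],[0,[0,-0.08,0.15],0],[0,[0,-0.07,0.14],0],[0,[0,-0.07,0.15],0],[0,[0,-0.05,0.15],0],[0,[0,-0.05,0.15],0],[0,[0,-0.04,0.12],0],[0,[0,0,0],0]]'
python3 arc.py 12 0.03
```

```text
clock: 20.05
eef_pos: [442.1, -207.3, 97.5]
eef_rot: [3.141, -0.0, 1.325]
wrist_force: [10.0, 1.5, -4.1]
finger_gap: 11.6
finger_force: 10.0
theta 0.21354671278264142 r 177.57585884085356 lat -3.023551220355893 F [10.   1.5 -4.1] t 20.05
[0,[0,-0.07,0.09],0],[0,[0,-0.03,0.11],0],[0,[0,-0.01,0.1],0],[0,[0,-0.02,0.11],0],[0,[0,-0.01,0.11],0],[0,[0,-0.01,0.11],0],[0,[0,-0.01,0.1],0],[0,[0,-0.0,0.02],0],[0,[0,-0.0,-0.0],0],[0,[0,-0.0,-0.0],0],[0,[0,-0.0,-0.0],0],[0,[0,-0.0,-0.0],0],
```

```bash
python3 -m jog '[[0,[0,0,0.09],0],[0,[0,0,0.1],0],[0,[0,-0.01,0.1],0],[0,[0,0,0.1],0],[0,[0,-0.01,0.1],0],[0,[0,0,0.1],0],[0,[0,0,0.06],0],[0,[0,0,0.03],0],[0,[0,0,0],0],[0,[0,0,0],0]]'
python3 arc.py 4 0.03
```

```text
clock: 21.05
eef_pos: [437.7, -206.1, 62.4]
eef_rot: [-3.133, -0.001, 1.325]
wrist_force: [-14.2, 3.4, -0.6]
finger_gap: 11.3
finger_force: 10.0
theta 0.01346624114305029 r 176.62259377472074 lat -2.9200382357452654 F [-14.2   3.4  -0.6] t 21.05
[0,[0,-0.07,0.04],0],[0,[0,0.0,0.0],0],[0,[0,0.0,0.0],0],[0,[0,0.0,0.0],0],
```

```bash
python3 -m jog '[[0,[0,-0.02,0.02],0],[0,[0,-0.01,0.02],0],[0,[0,0,0.02],0],[0,[0,0,0.02],0],[0,[0,0,0.02],0],[0,[0,0,0],0]]' 20
python3 arc.py 1 0.03
```

```text
clock: 21.65
eef_pos: [437.6, -206.7, 59.9]
eef_rot: [-3.137, 0.0, 1.325]
wrist_force: [-18.7, 4.8, 25.4]
finger_gap: 11.2
finger_force: 20.0
theta -0.000537966738782536 r 176.43693343302527 lat -3.47721619340789 F [-18.7   4.8  25.4] t 21.65
[0,[0,-0.07,-0.01],0],
```

```bash
python3 -m jog '[[28,[0,0,0],0],[28,[0,0,0],0],[28,[0,0,0],0],[28,[0,0,0],0],[28,[0,0,-0.1],0],[28,[0,0,-0.3],0],[28,[0,0,-0.4],0],[28,[0,0,-0.4],0],[28,[0,0,-0.4],0],[28,[0,0,-0.4],0],[28,[0,0,-0.4],0],[28,[0,0,-0.2],0],[28,[0,0,0],0]]'
python3 - <<'E'
from h import *
s=read_state();im=camera("wrist");cv2.imwrite("pics/w5.png",im[:,:,::-1]);print(s["eef_pos"],s["wrist_force"])
H=np.array([544.4,-230])+67*np.array([np.cos(.247),-np.sin(.247)])
ex=np.array([np.cos(.247),-np.sin(.247)]);ey=np.array([-ex[1],ex[0]])
for z in (79,85,91): print(z,w2pix("wrist",np.array([np.r_[H-180*ex+k*ey,z] for k in(-58,58)]),s).round(1).tolist())
E
```

```text
clock: 22.95
eef_pos: [439.9, -206.9, 190.5]
eef_rot: [3.14, 0.001, 1.325]
wrist_force: [-0.1, 0.2, -0.1]
finger_gap: 27.9
finger_force: 0.0
[ 439.91053192 -206.94350448  190.5310272 ] [-0.14676034  0.16950609 -0.06974309]
79 [[272.5, 267.5], [272.0, 150.9]]
85 [[272.4, 269.8], [271.9, 151.0]]
91 [[272.3, 272.2], [271.8, 151.1]]
```

View pics/w5.png

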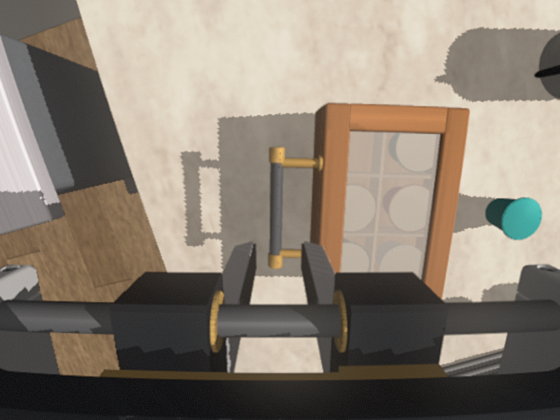

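The lid lies flat over the box and the bar is at column 277. I'll press lightly on the bar with shut fingers to confirm the lid is fully closed; contact should come at about z = 85 mm.

```bash
python3 -m jog '[[0,[0,0,0.4],0],[0,[0,0,0.4],0],[0,[0,0,0.4],0],[0,[0,0,0.4],0],[0,[0,0,0.2],0],[0,[0,0,0.1],0],[0,[0,0,0.06],0],[0,[0,0,0.04],0],[0,[0,0,0.04],0],[0,[0,0,0],0]]'
python3 -m jog '[[0,[0,0,0.04],0],[0,[0,0,0.03],0],[0,[0,0,0],0]]'
```

```text
clock: 24.0
eef_pos: [439.6, -206.8, 87.6]
eef_rot: [3.141, 0.0, 1.325]
wrist_force: [-0.4, -0.6, 0.6]
finger_gap: 0.5
finger_force: 0.0
clock: 24.3
eef_pos: [439.8, -206.9, 84.9]
eef_rot: [3.141, 0.0, 1.325]
wrist_force: [-3.7, 1.6, 12.3]
finger_gap: 0.5
finger_force: 6.0
```

```bash
python3 -m jog '[[0,[0,0,0.02],0],[0,[0,0,0],0],[0,[0,0,-0.2],0],[0,[0,0,-0.4],0],[0,[0,0,-0.5],0],[0,[0,0,-0.5],0],[0,[0,0,-0.5],0],[0,[0.2,-0.5,-0.3],0],[0,[0,-0.6,0],0],[0,[0,-0.5,0],0],[0,[0,-0.3,0],0],[0,[0,0,0],0],[0,[0,0,0],0]]'
python3 - <<'E'
from h import *
im=camera("top");cv2.imwrite("pics/top5.png",im[:,:,::-1])
E
```

```text
clock: 25.6
eef_pos: [350.3, -174.2, 203.3]
eef_rot: [3.141, 0.0, 1.325]
wrist_force: [-0.2, 0.8, -0.6]
finger_gap: 0.2
finger_force: 0.0
```

View pics/top5.png

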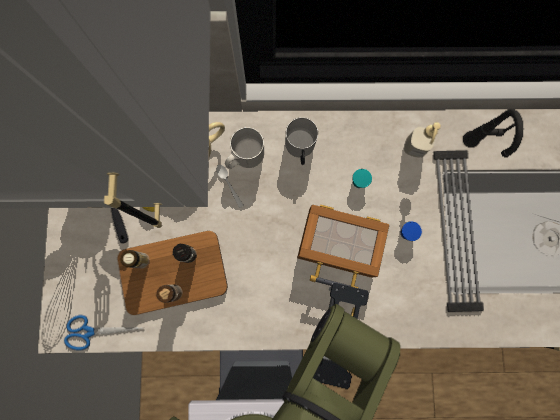

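The box is shut at (344,240). All three jars stand on the board at (131,259), (184,253) and (168,292), and the mug and milk cup have not moved. The gripper is clear of everything.

```bash
python3 -c "
from cell import *
print(sign_off())"
```

```text
the job is handed in; nothing more can be done
None
```

The jar now stands on the board with the other two and the lid is closed over the pods; the job was handed in after 25.6 s of robot time, but the hand-in call returned no verdict.

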